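# Feed a bar blank through the press guard and hold it on the stop

## Robot

A 7-joint arm with a two-finger parallel gripper is mounted at the origin on the work surface. World frame = base frame: x ahead of the robot, y to its left, z up, the work surface at z = 0. Lengths are in m, angles in rad, forces in N, time in s.
With the tool pointing down it reaches from about 0.4 to 0.9 m from the base axis. Payload 5.5 kg.
Tool frame: the origin (TCP) lies midway between the tips of the shut fingers; the grasp point (between the pads) lies 19 mm behind it (manip.grip_depth is the distance from the TCP to the grasp point, in m); z points along the fingers, x is the direction in which the jaws open and shut, and the axes are right-handed (so a half turn about z gives the same grasp; the last joint's range is limited). The gripper opens to 92 mm and grips with 3 to 60 N. Pads are 19 mm wide; open, the fingers measure 130 mm over their backs; the gripper's body (75 mm by 190 mm) begins 47 mm behind the grasp point.
Start: joints at [-1.008, 0.501, -0.427, 1.55, 0.221, 1.138, -0.21], TCP at [0.192, 0.621, 0.227] pointing down, gripper open.
Joint ranges: [-2.88, 2.88], [-0.31, 2.03], [-1.54, 1.56], [0.2, 2.42], [-1.41, 4.55], [0.19, 2.02], [-2.57, 2.57]. Speed limits (rad/s): [2.57, 2.57, 3.14, 3.14, 3.14, 3.14, 3.14].

## Interface

Orientations are given as a unit quaternion [x, y, z, w].
In Python, from bench import manip, effector, viewer gives the robot as it stands. Calls block until the motion is done:
- manip.move_pose(position, orientation): joint-space move of the TCP to a pose.
- manip.servo_line(position, ori=None, vel=0.15): straight line of the TCP; ori=None keeps the orientation; vel is the mean speed in m/s.
- manip.movej(angles): joint-space move.
- effector.open_jaws() and effector.close(f_grip=None): open the fingers fully, or close them until they stop; f_grip is the grip in N (None keeps the last).
- manip.sleep(seconds).
- manip.solve_ik(position, orientation): joint angles nearest the present ones, or None.
- viewer.get_image(name): name is "scene" or "top" or "wrist"; returns the picture (384x512x3 uint8, red, green, blue); there is no depth.
- viewer.get_calibration(name): a dict with "vfov" (degrees; the focal length in pixels is half the picture's height over the tangent of half this angle, whatever the lens; pixels are square), "cx", "cy" (the principal point, pixels), "dist_coeffs" ([k1, k2, p1, p2, k3] as OpenCV has them; the pictures are not rectified), "eye" and "attitude" of the camera in the world. Camera axes: x right, y down, z forward; pixel columns grow to the right and rows downward; lengths in m; the calibration is good to about 2 mm. A picture is of the moment at which its call begins: read the wrist's pose just before it. get_calibration takes no time and is no camera call; for the wrist camera it gives the pose at the moment of the call.
A pose or a line that the arm cannot do raises manip.PlanningError and nothing moves.
- manip.hand_in(): hands the job in, once; it reports no verdict.
Readings, each from a call of its own:
- manip.current_clock(): time.
- manip.current_q(): joint angles.
- manip.current_joint_velocities(): joint speeds.
- manip.current_tau(): joint torques, N m.
- manip.current_tool_pos(): TCP position.
- manip.current_tcp_rot(): TCP orientation.
- manip.current_force(): force on the tool from outside, world axes, zero at the start.
- manip.current_wrist_torque(): the same for the moment, N m.
- manip.current_finger_gap(): finger opening in m.
Only numpy, scipy, OpenCV 4.12 (cv2) and the standard library are available. Lean on these libraries where they do the work, as an engineer would, in place of code of your own. Each camera call takes 0.05 s, during which the arm holds its last target.

## Task

Pick up the long aluminium bar blank and feed it, plain end first (the end without the hole), through the feed slot in the guard of the bench press, until its end has pushed the sprung stop behind the slot in by at least 5 mm. Finish while still holding the blank there, level and straight in the slot with the stop pushed in, ready for the press stroke: do not let go. Leave the other things on the bench where they are.

Things in the scene. Friction and masses are not known exactly. Their poses are not given: they have to be found in the camera images.
- blank_center (a point): Centre of the long aluminium bar (190 x 24 x 6 mm, about 75 g, a 12 mm hole near one end), flat on the 3 mm thick green mat; a 100 mm bar and a file lie beside it, in any order. x axis: along the bar to the plain end; z: up through its thickness. Gripped across its width 50 mm from this centre towards the hole, it leaves the gripper room in front of the guard.
- blank_tip (a point): Middle of the end face of the plain end of the same bar, 95 mm from its centre along its x axis.
- slot (a point): Centre of the slot's mouth: outer edge of the steel feed guide (50 wide, 30 high) on the clear guard of the grey C-frame press, at the robot's left. Fixed, 100 mm above the bench. x: into the slot, level; y: along its width; z: up. Slot 26 wide x 8 mm high (1 mm clearance on every side of the bar), 24 mm deep, starting 4 mm behind the mouth, which is flared by 3 mm on every side.
- guard_top (a point): Middle of the top edge of the press's clear front guard, 200 mm above the bench; same axes as the slot. The guard is an upright sheet 130 wide, 5 mm thick; its front face is 21 mm behind the slot's mouth. Above it the press head starts at 220 mm, its air cylinder ends at 420 mm. The base (140 wide, 30 high) reaches 14 mm in front of the mouth, far below it.
- stop (a joint): Sprung end stop inside the guard, in line with the slot: 0 to 0.014 m, 0 = fully out (its face then 58 mm behind the slot's mouth), growing as the bar's end pushes it in, straight along the feed direction. It needs 1.5 N to start, 5 N at 7 mm, and springs back when let go. Inside the guard the way is free: the die lies 9 mm below and the punch 13 mm above the slot's middle line.
- blank: The same long bar blank; origin at the centre of its underside, axes as for its centre.
- offcut: Shorter aluminium bar, 100 x 24 x 6 mm, with the same hole at one end, lying on the mat beside the blank; leave alone. Origin: centre of its underside, x along the bar.
- file: Flat dark steel file without handle, 200 x 20 x 6 mm, narrow tang at one end, on the mat; leave alone. Origin: underside near its middle, x along it away from the tang.
- pliers: Pliers lying at the right of the mat, 155 mm long, 12 mm high; leave alone. Origin under the pivot.
- snips: Short-nosed snips lying behind the mat, 130 mm long, 12 mm high; leave alone. Origin under the pivot.
- bowl: Terracotta bowl of beads, 104 mm across, 38 mm high, at the right; leave alone. Origin: centre of its underside.
- bowl2: Empty terracotta bowl, 80 mm across, 32 mm high, far side of the bench; leave alone. Origin: centre of its underside.
- jar: Small capped glass jar, 48 mm across, 60 mm high, far side of the bench; leave alone. Origin: centre of its underside.
- mandrel: Tapered steel ring mandrel standing on a round foot, 60 mm across, 152 mm high, far side of the bench; leave alone. Origin: centre of its underside.

How it is judged:
By the outcome, as a careful person would: the job done as asked, in the order asked, and still so for the second after the job is handed in, while the arm keeps its last pose, push and grip.
It also fails if it takes over 40 s, if anything falls off the work surface, if the arm or the gripper's body presses on something with over 40 N, if the wrist force passes 120 N, or if a joint passes its speed limit or range.

## Working session

There is one attempt and no reset: what is moved stays moved. The work goes in short steps, each a Python script; the robot and the scene stay as the last script left them, time stands still between calls to the robot, and variables do not carry over. Pictures are saved under pics/ and viewed, and the job is handed in when it is done.

```bash
ls; mkdir -p pics; python3 - <<'E'
from bench import manip, effector, viewer
import cv2
for n in ("scene","top","wrist"):
    c=viewer.get_calibration(n); print(n,c)
    im=viewer.get_image(n); cv2.imwrite(f"pics/{n}0.png",im[:,:,::-1])
print(manip.current_clock(),manip.current_q(),manip.current_tool_pos(),manip.current_tcp_rot(),manip.grip_depth)
E
```

```text
pics
scene {'vfov': 51.043618378893704, 'cx': 256.1228785682748, 'cy': 192.02363217980982, 'dist_coeffs': array([-0.1224746,  0.       ,  0.       ,  0.       ,  0.       ]), 'eye': array([ 0.86956826, -0.53423148,  0.97656279]), 'attitude': array([ 0.92202355,  0.26864628, -0.0718602 , -0.26932853])}
top {'vfov': 50.40734223593558, 'cx': 260.19094682227114, 'cy': 187.71223480258007, 'dist_coeffs': array([-0.14423977,  0.        ,  0.        ,  0.        ,  0.        ]), 'eye': array([ 0.40473233, -0.10385381,  1.16299367]), 'attitude': array([-0.70008823,  0.70832603, -0.05296711,  0.07311079])}
wrist {'vfov': 71.62160355084956, 'cx': 252.9006681513864, 'cy': 189.62636047023886, 'dist_coeffs': array([-0.0058291,  0.       ,  0.       ,  0.       ,  0.       ]), 'eye': array([0.12701594, 0.6413767 , 0.38398672]), 'attitude': array([0.79840072, 0.58876615, 0.07429367, 0.10193707])}
0.15 [-1.00780155  0.5016704  -0.4268709   1.55117517  0.22081815  1.13831563
 -0.21025868] [0.19181507 0.62049704 0.22591102] [ 8.04739004e-01  5.93628305e-01 -6.28089083e-04  4.20535375e-04] 0.0188
```

View pics/scene0.png

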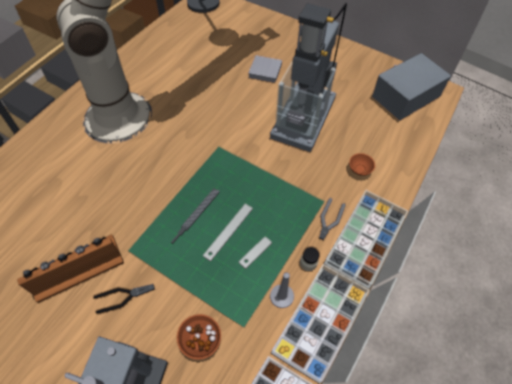

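View pics/top0.png

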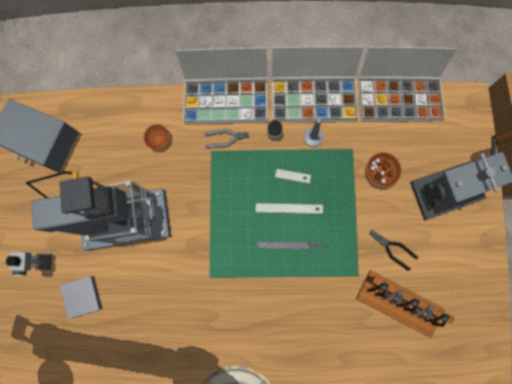

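View pics/wrist0.png

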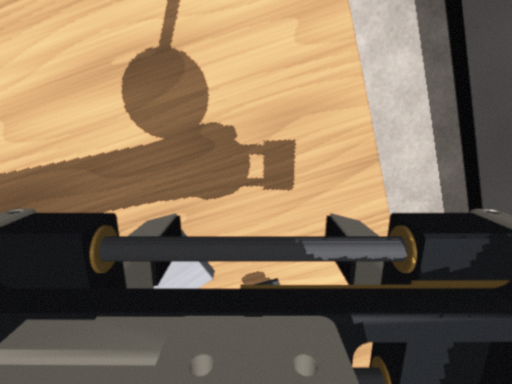

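Scene: the blank is the long white bar at top-image (255–323, 208), with its hole at the right (~320,208) and its plain end facing left, towards the press. The press guide is near (168,215). Next I'll measure both.

```bash
cat > h.py <<'E'
import numpy as np, cv2
from scipy.spatial.transform import Rotation as R
from bench import manip, effector, viewer
def K(c):
    f=192/np.tan(np.radians(c['vfov'])/2); return np.array([[f,0,c['cx']],[0,f,c['cy']],[0,0,1.]])
def rays(c,px):
    p=cv2.undistortPoints(np.array(px,float).reshape(-1,1,2),K(c),c['dist_coeffs']).reshape(-1,2)
    d=np.c_[p,np.ones(len(p))]; return R.from_quat(c['attitude']).apply(d)
def plane(c,px,z):
    d=rays(c,px); e=np.array(c['eye']); return e+d*((z-e[2])/d[:,2])[:,None]
def proj(c,P):
    r=R.from_quat(c['attitude']).inv(); p=r.apply(np.atleast_2d(P)-c['eye'])
    return cv2.projectPoints(p,np.zeros(3),np.zeros(3),K(c),c['dist_coeffs'])[0].reshape(-1,2)
def tri(c1,p1,c2,p2):
    d1=rays(c1,[p1])[0];d2=rays(c2,[p2])[0];d1/=np.linalg.norm(d1);d2/=np.linalg.norm(d2)
    A=np.c_[d1,-d2];s=np.linalg.lstsq(A,np.array(c2['eye'])-c1['eye'],rcond=None)[0]
    a=c1['eye']+s[0]*d1;b=c2['eye']+s[1]*d2;return (a+b)/2,np.linalg.norm(a-b)
def shot(n,f):
    c=viewer.get_calibration(n);im=viewer.get_image(n)[:,:,::-1].copy();cv2.imwrite(f"pics/{f}.png",im);return c,im
E
python3 - <<'E'
from h import *
for n in("top","scene"):
    c=viewer.get_calibration(n);im=cv2.imread(f"pics/{n}0.png")
    hsv=cv2.cvtColor(im,cv2.COLOR_BGR2HSV)
    m=((hsv[:,:,1]<60)&(hsv[:,:,2]>150)).astype(np.uint8)
    cs,_=cv2.findContours(m,cv2.RETR_EXTERNAL,cv2.CHAIN_APPROX_NONE)
    for k in cs:
        if cv2.contourArea(k)<100: continue
        P=plane(c,k.reshape(-1,2),0.009)
        r=cv2.minAreaRect((P[:,:2]*1000).astype(np.float32))
        if max(r[1])<250: print(n,cv2.boundingRect(k),r)
    if n=='top': crop=im[150:290,10:190]
    else: crop=im[0:160,240:360]
    cv2.imwrite(f"pics/{n}_crop.png",cv2.resize(crop,None,fx=4 if n=='top' else 3.7,fy=4 if n=='top' else 3.7,interpolation=cv2.INTER_CUBIC))
E
```

```text
top (228, 370, 38, 14) ((83.6129150390625, -27.506759643554688), (104.78963470458984, 32.33736801147461), 71.6719741821289)
top (60, 277, 38, 42) ((298.37255859375, 458.7575378417969), (100.7746353149414, 98.42144775390625), 16.838937759399414)
top (255, 203, 68, 11) ((553.7922973632812, -151.8319091796875), (191.0253448486328, 27.334426879882812), 88.09501647949219)
top (275, 169, 36, 14) ((647.8462524414062, -165.40780639648438), (101.91333770751953, 26.113296508789062), 78.32191467285156)
top (286, 108, 17, 11) ((838.4017944335938, -174.6167449951172), (47.663368225097656, 31.684749603271484), 89.09603881835938)
top (196, 108, 59, 13) ((839.7083740234375, 31.92367172241211), (174.5094451904297, 35.58152770996094), 89.79248046875)
top (415, 94, 13, 11) ((881.5859985351562, -564.7026977539062), (32.813812255859375, 36.921871185302734), 0.38565364480018616)
top (361, 93, 16, 12) ((882.5090942382812, -401.65008544921875), (36.070098876953125, 43.378089904785156), 0.9713112115859985)
top (327, 88, 16, 18) ((889.1193237304688, -298.5646057128906), (45.28849411010742, 54.948760986328125)
[... 813 characters left out ...]
165.95018005371094), (99.01875305175781, 24.887948989868164), 80.15156555175781)
scene (204, 205, 47, 55) ((553.8405151367188, -154.0101318359375), (188.8221435546875, 23.9743709564209), 87.87610626220703)
scene (100, 121, 45, 19) ((73.32164001464844, -44.76747131347656), (144.7110595703125, 45.229530334472656), 67.11664581298828)
scene (456, 63, 52, 30) ((996.8124389648438, 887.6806030273438), (203.18148803710938, 74.14603424072266), 0.2881276607513428)
scene (249, 55, 33, 22) ((289.1603698730469, 466.5726013183594), (99.58282470703125, 96.5093994140625), 16.475418090820312)
scene (62, 5, 29, 25) ((-587.92431640625, 313.412109375), (123.25408172607422, 153.50726318359375), 74.0198745727539)
```

View pics/top_crop.png

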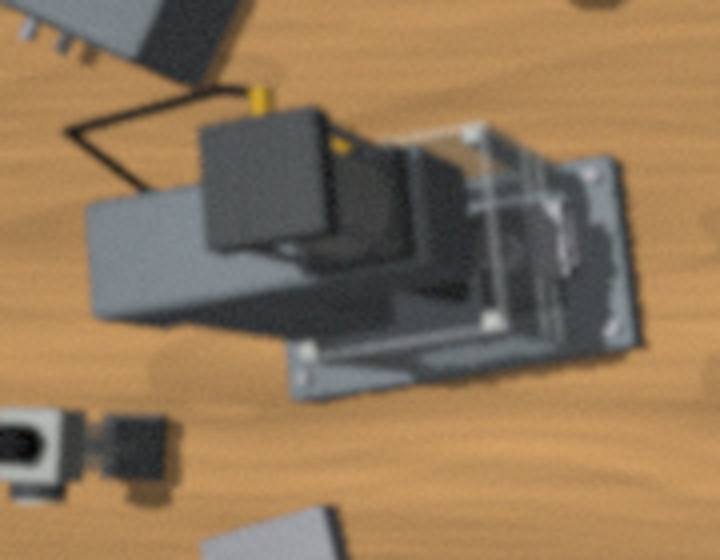

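View pics/scene_crop.png

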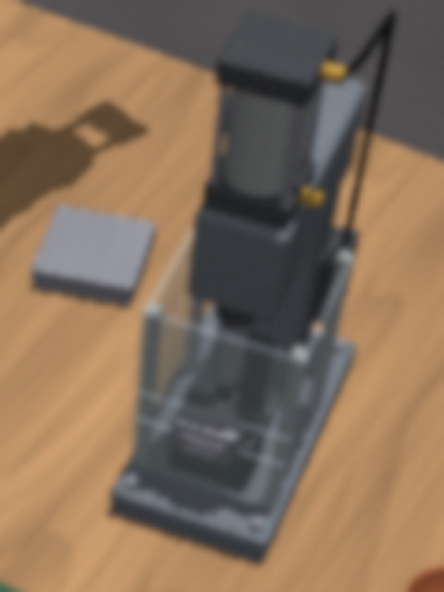

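```bash
python3 - <<'E'
from h import *
c=viewer.get_calibration("top")
P=plane(c,[(163.7,189.5),(170,236.5)],0.03);print(P,np.linalg.norm(P[0]-P[1]))
m=P.mean(0);e=P[1]-P[0];e/=np.linalg.norm(e);n=np.array([e[1],-e[0],0]);n=n*np.sign(n[1])
s=m+n*.014;s[2]=.1;print("slot",s,n,np.degrees(np.arctan2(n[1],n[0])))
w=viewer.get_calibration("wrist");T=R.from_quat(manip.current_tcp_rot())
print("cam in tool",T.inv().apply(w['eye']-manip.current_tool_pos()),(T.inv()*R.from_quat(w['attitude'])).as_matrix().round(3))
# candidate viewing orientations
y=n
for tilt in (30,45,60):
  for flip in (1,-1):
   for dist in (.22,.3):
    z=np.sin(np.radians(tilt))*n+np.array([0,0,-np.cos(np.radians(tilt))])
    x=flip*np.array([n[1],-n[0],0]);Rm=np.c_[x,np.cross(z,x),z]
    Rt=R.from_matrix(Rm)
    off=T.inv().apply(w['eye']-manip.current_tool_pos())
    camR=Rt*(T.inv()*R.from_quat(w['attitude']))
    cz=camR.as_matrix()[:,2]
    eye=s-cz*dist
    tcp=eye-Rt.apply(off)
    print(tilt,flip,dist,tcp.round(3),eye.round(3),manip.solve_ik(tcp,Rt.as_quat()) is not None)
E
```

```text
[[0.608213   0.20419504 0.03      ]
 [0.47391437 0.18217382 0.03      ]] 0.1360920931130622
slot [0.53879833 0.20699993 0.1       ] [-0.16181117  0.98682174  0.        ] 99.31203863336654
cam in tool [ 0.00063649 -0.06809826 -0.15820495] [[ 1.    -0.001  0.   ]
 [ 0.     0.968  0.25 ]
 [-0.    -0.25   0.968]]
30 1 0.22 [0.544 0.169 0.141] [0.548 0.149 0.312] True
30 1 0.3 [0.548 0.148 0.218] [0.552 0.128 0.389] True
30 -1 0.22 [0.542 0.191 0.154] [0.564 0.055 0.257] True
30 -1 0.3 [0.551 0.136 0.211] [ 0.573 -0.     0.314] True
45 1 0.22 [0.546 0.16  0.13 ] [0.557 0.097 0.29 ] True
45 1 0.3 [0.552 0.119 0.198] [0.563 0.057 0.358] True
45 -1 0.22 [0.544 0.178 0.148] [0.57  0.02  0.212] True
45 -1 0.3 [0.555 0.11  0.189] [ 0.581 -0.048  0.252] True
60 1 0.22 [0.547 0.154 0.116] [0.564 0.052 0.254] True
60 1 0.3 [0.556 0.097 0.172] [ 0.573 -0.004  0.31 ] True
60 -1 0.22 [0.546 0.167 0.139] [ 0.573 -0.002  0.159] True
60 -1 0.3 [0.559 0.091 0.16 ] [ 0.586 -0.078  0.18 ] True
```

```bash
python3 - <<'E'
from h import *
p=manip.current_tool_pos();q=manip.current_tcp_rot()
try:
    manip.servo_line([p[0],p[1],0.56],vel=0.3)
except manip.PlanningError as e: print(e)
print(manip.current_tool_pos(),manip.current_q(),manip.current_clock())
E
```

```text
[0.19176836 0.62022532 0.5586567 ] [-1.05756895  0.41605452 -0.44437177  0.93967085  0.17999992  1.82053426
 -0.15251137] 1.4083
```

```bash
cat >> h.py <<'E'
Rtc=R.from_matrix([[1,0,0],[0,.9682,.25],[0,-.25,.9682]]); off=np.array([.0006,-.0681,-.1582])
def view_pose(target,n,tilt,px,dist,flip=1):
    t=np.radians(tilt);z=np.sin(t)*n+np.array([0,0,-np.cos(t)])
    x=flip*np.array([n[1],-n[0],0]);Rt=R.from_matrix(np.c_[x,np.cross(z,x),z])
    c=viewer.get_calibration("wrist");k=K(c)
    d=np.array([(px[0]-k[0,2])/k[0,0],(px[1]-k[1,2])/k[1,1],1.])
    eye=target-(Rt*Rtc).apply(d)*dist
    return eye-Rt.apply(off),Rt.as_quat()
E
python3 - <<'E'
from h import *
n=np.array([-.1618,.9868,0]);s=np.array([.539,.207,.1])
for tilt in (20,35,50):
  for d in (.25,.3):
    p,o=view_pose(s,n,tilt,(256,110),d);print(tilt,d,p.round(3),manip.solve_ik(p,o))
q=manip.current_q();q[0]-=1.35
manip.movej(q);print(manip.current_tool_pos(),manip.current_clock(),manip.current_q())
for tilt in (20,35,50):
    p,o=view_pose(s,n,tilt,(256,110),.28);print(tilt,p.round(3),manip.solve_ik(p,o))
E
```

```text
20 0.25 [0.553 0.099 0.17 ] [-0.151765    0.42603056  0.1838358   1.83427431 -0.49940644  1.01415895
  0.47561608]
20 0.3 [0.556 0.08  0.218] [-0.10795399  0.37263914  0.17036126  1.78515597 -0.4522648   1.11099806
  0.44419318]
35 0.25 [0.555 0.085 0.139] [-0.11320401  0.59138607  0.35825593  1.80966473 -0.83158414  1.19860809
  0.8626069 ]
35 0.3 [0.56  0.054 0.181] [-0.07496357  0.55090222  0.37636284  1.76055515 -0.77814598  1.28391232
  0.83282537]
50 0.25 [0.556 0.079 0.106] [ 0.02056226  0.78666641  0.34579753  1.74469402 -1.00183703  1.39528365
  1.08215193]
50 0.3 [0.562 0.039 0.138] [ 0.02456406  0.77717162  0.43223107  1.69275446 -0.98225356  1.50105673
  1.08002649]
[-0.56253989  0.32420531  0.55861866] 4.2667 [-2.40616934  0.41615861 -0.44358811  0.93950119  0.18023513  1.8205902
 -0.15251665]
20 [0.555 0.088 0.199] [-0.78779836  0.65804457  1.13237785  1.82674568 -0.92770648  1.35370729
  0.84162079]
35 [0.558 0.067 0.164] [-0.63910422  1.06592285  1.35129824  1.79872426 -1.32706295  1.84211107
  1.19722272]
50 [0.56  0.055 0.125] [-0.25622778  0.93340298  0.83057962  1.72486082 -1.21025432  1.70505823
  1.22021133]
```

```bash
python3 - <<'E'
from h import *
n=np.array([-.1618,.9868,0]);s=np.array([.539,.207,.1])
q=manip.current_q();q[0]=.15
manip.movej(q);print(manip.current_tool_pos(),manip.current_clock())
p,o=view_pose(s,n,20,(256,110),.3)
manip.move_pose(p,o);print(manip.current_tool_pos(),manip.current_clock(),manip.current_q(),manip.current_force())
c,im=shot("wrist","vA");np.save("vA.npy",c,allow_pickle=True)
p,o=view_pose(s,n,50,(256,110),.3)
manip.move_pose(p,o);print(manip.current_tool_pos(),manip.current_clock(),manip.current_q())
c,im=shot("wrist","vB");np.save("vB.npy",c,allow_pickle=True)
E
```

```text
[0.64787074 0.04157118 0.55864419] 8.5583
[0.55724377 0.08023029 0.21933968] 9.8917 [ 0.45008035  0.42180662 -0.54017731  1.76254867 -0.15505779  1.05279878
  0.18847284] [-0.84792686  0.21057462 -0.34627652]
[0.56309348 0.03635669 0.13644915] 10.4667 [ 0.72689736  0.81599504 -0.56240403  1.66287654 -0.42324184  1.17213276
  0.64676579]
```

View pics/vA.png

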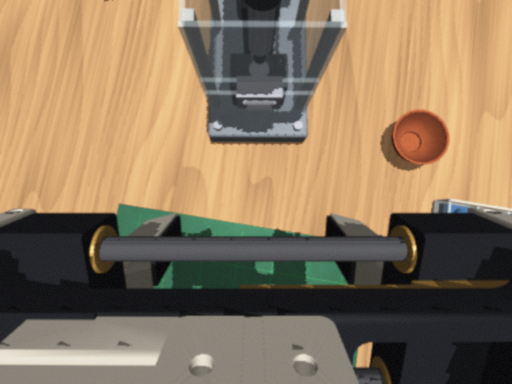

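View pics/vB.png

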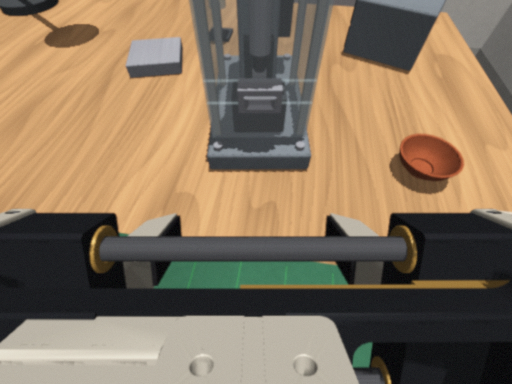

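```bash
python3 - <<'E'
from h import *
a=cv2.imread("pics/vA.png")[60:150,200:320];b=cv2.imread("pics/vB.png")[65:175,200:320]
cv2.imwrite("pics/vAz.png",cv2.resize(a,None,fx=6,fy=6,interpolation=cv2.INTER_CUBIC))
cv2.imwrite("pics/vBz.png",cv2.resize(b,None,fx=5.4,fy=5.4,interpolation=cv2.INTER_CUBIC))
E
```

```text
(no output)
```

View pics/vAz.png

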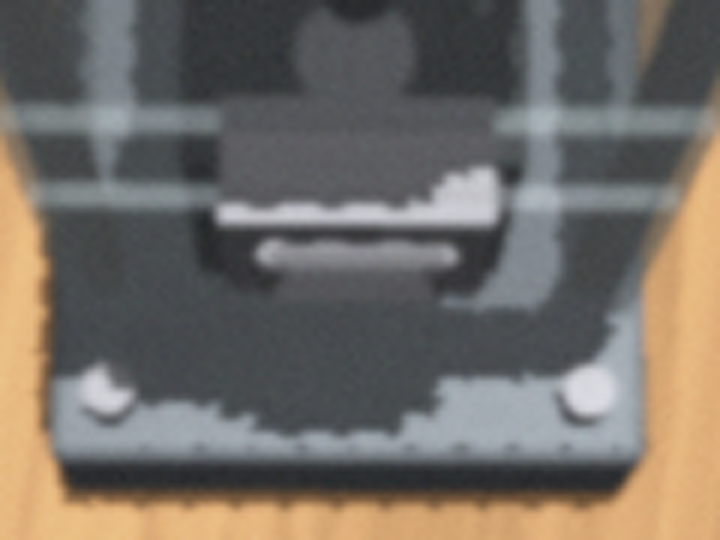

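View pics/vBz.png

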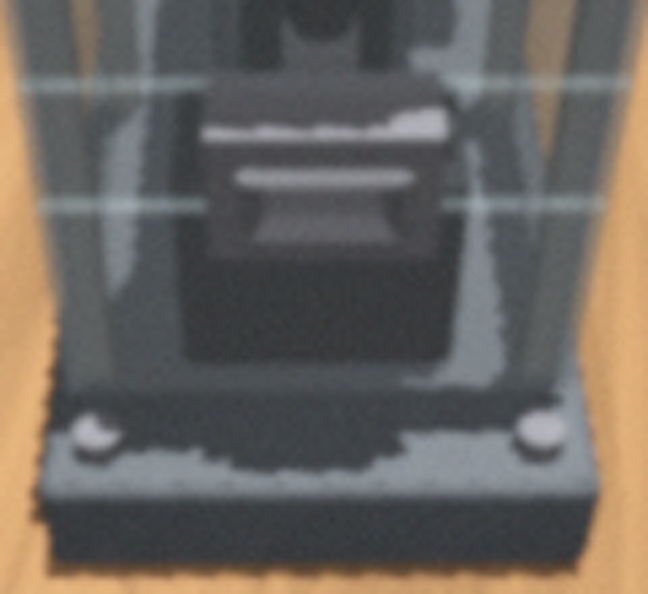

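```bash
python3 - <<'E'
from h import *
A=np.load("vA.npy",allow_pickle=True).item();B=np.load("vB.npy",allow_pickle=True).item()
f=lambda L,s,o:[((u+.5)/s-.5+o[0],(v+.5)/s-.5+o[1]) for u,v in L]
ga=f([(216,224),(500,226)],6,(200,60));gb=f([(201,139),(448,139)],5.4,(200,65))
ba=f([(54,462),(640,460)],6,(200,60));bb=f([(42,495),(598,495)],5.4,(200,65))
def rep(P,t,back):
    d=P[1]-P[0];L=np.linalg.norm(d);n=np.array([-d[1],d[0],0])/np.linalg.norm(d[:2]);m=P.mean(0)+n*back
    print(t,"mid",m.round(4),"L",L.round(4),"n ang",np.degrees(np.arctan2(n[1],n[0])).round(2))
for t,z,a,b,k in(("guide",.115,ga,gb,0),("base",.03,ba,bb,.014)):
    rep(plane(A,a,z),t+"A",k);rep(plane(B,b,z),t+"B",k)
    T=[tri(A,a[i],B,b[i]) for i in(0,1)];print([x[1] for x in T]);rep(np.array([x[0] for x in T]),t+"tri",k)
E
```

```text
guideA mid [0.5415 0.2164 0.115 ] L 0.0511 n ang 98.98
guideB mid [0.5412 0.2176 0.115 ] L 0.0504 n ang 98.9
[np.float64(0.00021918252638701203), np.float64(0.0005689094102090797)]
guidetri mid [0.5415 0.2159 0.1162] L 0.0504 n ang 99.01
baseA mid [0.5418 0.2126 0.03  ] L 0.1358 n ang 99.56
baseB mid [0.5423 0.2121 0.03  ] L 0.1357 n ang 98.94
[np.float64(0.00025764003461483715), np.float64(0.00033973861528197074)]
basetri mid [0.5421 0.2129 0.0291] L 0.1362 n ang 99.85
```

```bash
python3 - <<'E'
from h import *
a=np.radians(91);n=np.array([np.cos(a),np.sin(a),0]);s=np.array([.554,-.153,.009])
p,o=view_pose(s,n,0,(256,108),.31);print(p)
manip.move_pose(p,o);print(manip.current_tool_pos(),manip.current_clock(),manip.current_q())
c,im=shot("wrist","vC");np.save("vC.npy",c,allow_pickle=True)
hsv=cv2.cvtColor(im,cv2.COLOR_BGR2HSV)
m=((hsv[:,:,1]<60)&(hsv[:,:,2]>150)).astype(np.uint8);m[212:]=0
for k in cv2.findContours(m,cv2.RETR_CCOMP,cv2.CHAIN_APPROX_NONE)[0]:
    if cv2.contourArea(k)<60: continue
    P=plane(c,k.reshape(-1,2),0.009)
    print(cv2.boundingRect(k),cv2.minAreaRect((P[:,:2]*1000).astype(np.float32)))
E
```

```text
[ 0.55123284 -0.23572726  0.17472877]
[ 0.55151232 -0.23340957  0.17491547] 11.55 [ 0.57033804  0.44616337 -0.27750723  1.73638103  0.14104655  0.97914391
  0.26010099]
(402, 153, 48, 47) ((762.8569946289062, -227.15597534179688), (58.84987258911133, 55.22410202026367), 73.75901794433594)
(461, 91, 51, 103) ((832.8070068359375, -192.51516723632812), (61.333919525146484, 128.2793731689453), 14.664168357849121)
(315, 75, 44, 91) ((646.9866333007812, -164.56192016601562), (101.88003540039062, 26.67218017578125), 78.79702758789062)
(451, 53, 24, 24) ((780.356689453125, -95.57203674316406), (31.672143936157227, 11.774415016174316), 49.3372802734375)
(155, 20, 21, 134) ((448.2232971191406, -132.95968627929688), (144.60342407226562, 18.841806411743164), 88.67576599121094)
(243, 17, 31, 161) ((553.5946655273438, -144.08987426757812), (176.24615478515625, 26.22215461730957), 87.94287872314453)
(489, 0, 23, 48) ((818.788330078125, -56.82758331298828), (19.00348663330078, 46.06113052368164), 0.13793477416038513)
```

View pics/vC.png

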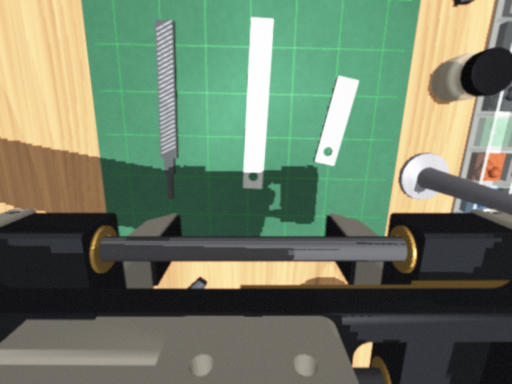

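```bash
python3 - <<'E'
from h import *
c=np.load("vC.npy",allow_pickle=True).item();im=cv2.imread("pics/vC.png")
hsv=cv2.cvtColor(im,cv2.COLOR_BGR2HSV)
m=np.zeros(im.shape[:2],np.uint8);m[5:200,235:285]=((hsv[:,:,1]<90))[5:200,235:285]
for k in cv2.findContours(m,cv2.RETR_EXTERNAL,cv2.CHAIN_APPROX_NONE)[0]:
    if cv2.contourArea(k)<60: continue
    P=plane(c,k.reshape(-1,2),0.009)
    r=cv2.minAreaRect((P[:,:2]*1000).astype(np.float32));print(cv2.boundingRect(k),r)
# row-wise centreline
pts=[]
for v in range(25,180,3):
    u=np.where(m[v])[0]
    if len(u)>8: pts.append((u.mean(),v))
Q=plane(c,pts,.009);d,x=cv2.fitLine(Q[:,:2].astype(np.float32),cv2.DIST_HUBER,0,.01,.01).ravel()[:2],0
f=np.polyfit(Q[:,1],Q[:,0],1);print("ang",90-np.degrees(np.arctan(f[0])),"x at y=-.153",np.polyval(f,-.153),"resid",np.std(Q[:,0]-np.polyval(f,Q[:,1])))
E
```

```text
(242, 16, 33, 174) ((553.4990234375, -151.97842407226562), (193.312255859375, 27.549129486083984), 87.82843780517578)
ang 87.82954829710961 x at y=-.153 0.5534380904679939 resid 0.00023651134658187945
```

```bash
python3 - <<'E'
from h import *
a=np.radians(87.83);n=np.array([np.cos(a),np.sin(a),0]);ctr=np.array([.5535,-.152,0])
x=np.array([n[1],-n[0],0]);z=np.array([0,0,-1.]);o=R.from_matrix(np.c_[x,np.cross(z,x),z]).as_quat()
g=ctr-.051*n
print(g)
manip.move_pose([g[0],g[1],.06],o);manip.sleep(.15);print(manip.current_tool_pos(),manip.current_clock())
manip.servo_line([g[0],g[1],.0075],o,vel=.08);manip.sleep(.15)
print(manip.current_tool_pos(),R.from_quat(manip.current_tcp_rot()).as_matrix().round(3).tolist(),manip.current_force(),manip.current_clock())
E
```

```text
[ 0.55156891 -0.20296343  0.        ]
[ 0.55349005 -0.20452474  0.06213686] 12.3
[ 0.55214351 -0.20310513  0.00808268] [[0.999, -0.038, 0.001], [-0.038, -0.999, -0.0], [0.001, 0.0, -1.0]] [-0.82860276  0.26823618 -0.23576779] 13.2583
```

```bash
python3 - <<'E'
from h import *
p=manip.current_tool_pos()
manip.servo_line([.5516,-.203,.0042],vel=.03);manip.sleep(.1)
print(manip.current_tool_pos(),manip.current_force())
effector.close(f_grip=45);print(manip.current_finger_gap(),manip.current_tool_pos(),manip.current_force(),manip.current_clock())
manip.servo_line([.5516,-.203,.06],vel=.12);manip.sleep(.15)
print(manip.current_finger_gap(),manip.current_tool_pos(),manip.current_force(),manip.current_wrist_torque(),manip.current_clock())
c,im=shot("wrist","vD");np.save("vD.npy",c,allow_pickle=True)
shot("scene","sD")
E
```

```text
[ 0.55157362 -0.20301643  0.00423905] [ 0.06057759  0.75968844 -0.31346935]
0.022740402981329576 [ 0.55165997 -0.20301675  0.00421004] [ 0.13432132 -0.10875424 -0.79939786] 14.7
0.022658435858119486 [ 0.55066986 -0.20273995  0.05894366] [ 0.35007148  0.34981177 -1.78391757] [-0.19451765  0.06450435 -0.0640393 ] 15.4667
```

View pics/vD.png

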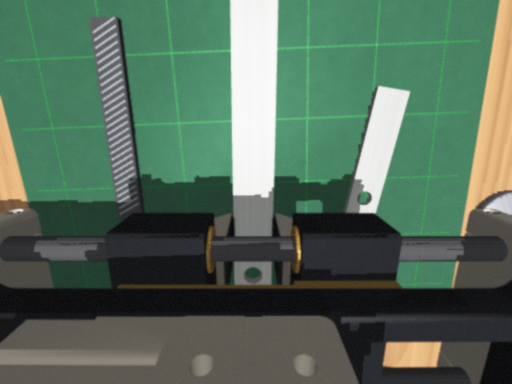

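```bash
cat >> h.py <<'E'
def bar(c,im,ztop,rows=range(4,185,4),u0=195,u1=320,show=False):
    g=im.astype(float);hsv=cv2.cvtColor(im,cv2.COLOR_BGR2HSV);L=[];Rr=[]
    s=hsv[:,:,1].astype(float)
    for v in rows:
        row=s[v]
        inside=np.where(row[u0:u1]<60)[0]
        if len(inside)<15: continue
        l=inside[0]+u0;r=inside[-1]+u0
        th=60
        ul=l-1+(row[l-1]-th)/(row[l-1]-row[l]+1e-9);ur=r+(th-row[r])/(row[r+1]-row[r]+1e-9)
        L.append((ul,v));Rr.append((ur,v))
    return np.array(L),np.array(Rr)
E
python3 - <<'E'
from h import *
c=np.load("vD.npy",allow_pickle=True).item();im=cv2.imread("pics/vD.png")
L,Q=bar(c,im,0)
zt=.0637;a=plane(c,L,zt);b=plane(c,Q,zt);m=(a+b)/2;w=np.linalg.norm(a-b,axis=1)
ok=(abs(w-np.median(w))<.002);print(len(w),ok.sum())
f=np.polyfit(m[ok,1],m[ok,0],1);print("ang",90-np.degrees(np.arctan(f[0])),"x at tip y",np.polyval(f,-.057))
fw=np.polyfit(m[ok,1],w[ok]*1000,1);print("width at y=-.2,-.06",np.polyval(fw,[-.2,-.06]),"yrange",m[ok,1].min(),m[ok,1].max())
e=c['eye'];print("eye",e)
R1=R.from_quat([*manip.current_tcp_rot()]).as_matrix();print(R1.round(4).tolist())
E
```

```text
46 46
ang 87.59047376024861 x at tip y 0.5557759738393453
width at y=-.2,-.06 [25.09166971 24.63179869] yrange -0.171047695236213 -0.07754513919864539
eye [ 0.55250437 -0.13504877  0.2171903 ]
[[0.9993, -0.0378, -0.0016], [-0.0378, -0.9993, 0.0006], [-0.0016, -0.0006, -1.0]]
```

```bash
cat >> h.py <<'E'
def orient(deg,pitch=0):
    a=np.radians(deg);n=np.array([np.cos(a),np.sin(a),0]);x=np.array([n[1],-n[0],0]);z=np.array([0,0,-1.])
    r=R.from_matrix(np.c_[x,np.cross(z,x),z])
    return (R.from_rotvec(x*np.radians(pitch))*r).as_quat()   # pitch>0: tip up (n rotates toward +z)
MOUTH=np.array([.5415,.2165,.1]);ANG=99.0
N=np.array([np.cos(np.radians(ANG)),np.sin(np.radians(ANG)),0]);XL=np.array([N[1],-N[0],0])
def tcp_for(d,lat=.001,dz=-.0018):   # d: tip depth behind mouth
    p=MOUTH+(d-.146)*N+lat*XL;p[2]+=dz;return p
E
python3 - <<'E'
from h import *
o=orient(99.1);p=tcp_for(-.03);print(p)
manip.servo_line(p,o,vel=.2);manip.sleep(.25)
print(manip.current_tool_pos(),manip.current_force(),manip.current_wrist_torque(),manip.current_clock(),R.from_quat(manip.current_tcp_rot()).as_matrix().round(4).tolist())
c,im=shot("wrist","vE");np.save("vE.npy",c,allow_pickle=True)
for n in("scene","top"):
    c2,i2=shot(n,n+"E")
L,Q=bar(c,im,0);zt=manip.current_tool_pos()[2]+.0048
a=plane(c,L,zt);b=plane(c,Q,zt);m=(a+b)/2;w=np.linalg.norm(a-b,axis=1)
ok=(abs(w-np.median(w))<.002);print(len(w),ok.sum())
s=(m-MOUTH)@N;l=(m-MOUTH)@XL
f=np.polyfit(s[ok],l[ok],1);print("dang",np.degrees(f[0]),"lat at tip",f[1]-.03*f[0])
fw=np.polyfit(s[ok],w[ok]*1000,1);print("w",np.polyval(fw,[-.176,-.03]),s[ok].min(),s[ok].max())
for n,(x,y,X,Y) in(("scene",(220,60,380,180)),("top",(120,150,280,270))):
    i=cv2.imread(f"pics/{n}E.png");cv2.imwrite(f"pics/{n}Ez.png",cv2.resize(i[y:Y,x:X],None,fx=5,fy=5,interpolation=cv2.INTER_CUBIC))
E
```

```text
[0.57002015 0.04282329 0.0982    ]
[0.56995134 0.04179951 0.09803385] [ 0.88597418 -0.10982098 -1.49563905] [-0.17699374  0.02449161 -0.02319217] 17.2167 [[0.9877, 0.1566, -0.0003], [0.1566, -0.9877, -0.0003], [-0.0004, 0.0002, -1.0]]
46 45
dang 0.22747334894618804 lat at tip 0.00052967901431517
w [25.1016563  24.31910047] -0.1450913884999485 -0.05342229327456019
```

View pics/sceneEz.png

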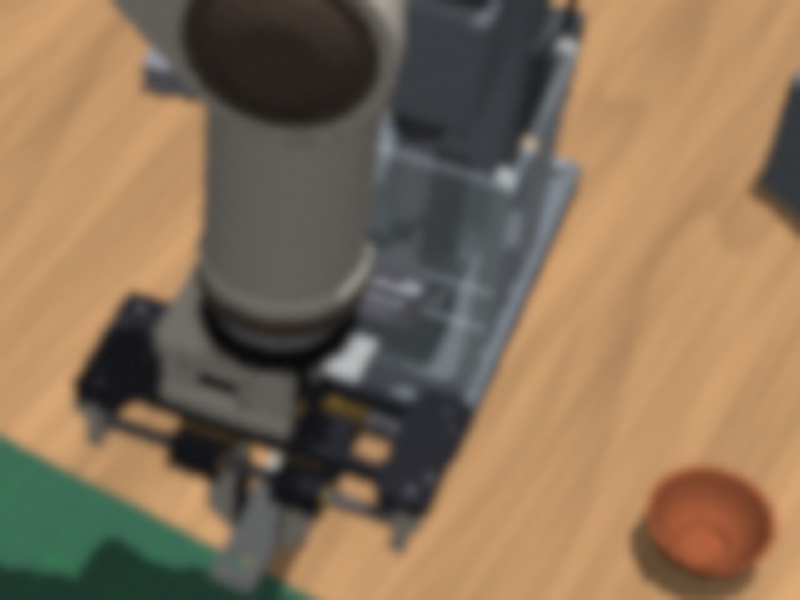

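View pics/topEz.png

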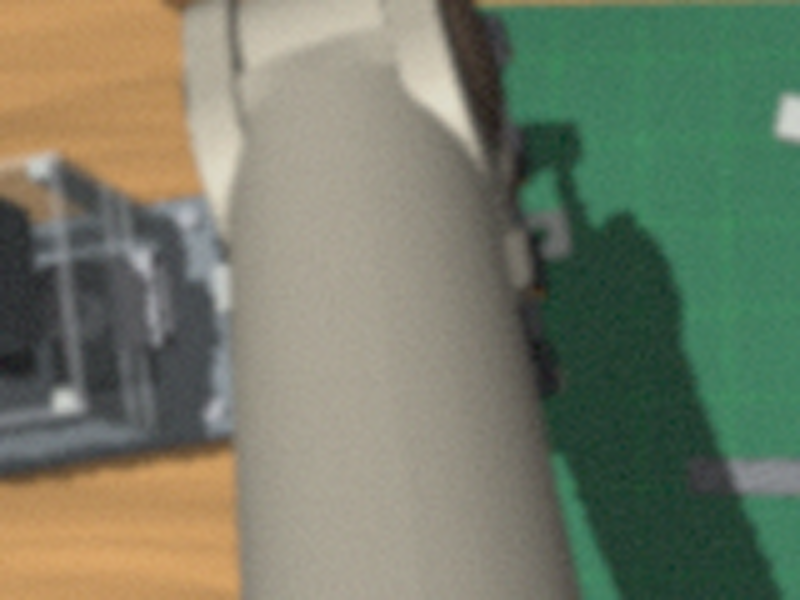

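View pics/vE.png

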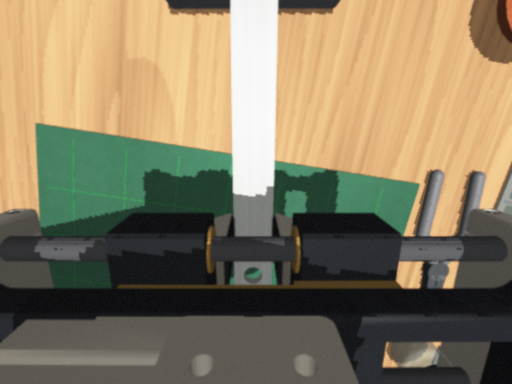

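```bash
python3 - <<'E'
from h import *
c=np.load("vC.npy",allow_pickle=True).item();im=cv2.imread("pics/vC.png")
L,Q=bar(c,im,0,rows=range(22,185,4),u0=235,u1=285)
a=plane(c,L,.009);b=plane(c,Q,.009);m=(a+b)/2;w=np.linalg.norm(a-b,axis=1)*1000
ok=abs(w-np.median(w))<2;f=np.polyfit(m[ok,1],w[ok],1);print(ok.sum(),np.polyval(f,[-.203,-.057]),w.round(1))
i=cv2.imread("pics/sceneE.png");cv2.imwrite("pics/sEt.png",cv2.resize(i[105:150,270:320],None,fx=12,fy=12,interpolation=cv2.INTER_CUBIC))
s=viewer.get_calibration("scene")
for dz in(0,-.003,-.005):
    P=[MOUTH+np.array([0,0,.003+dz])-.031*N+XL*(.0005+k*.012) for k in(-1,1)]
    print(dz,((proj(s,P)-[270,105]+.5)*12-.5).round(0).tolist())
P=[MOUTH+np.array([0,0,.015])+XL*(k*.025) for k in(-1,1)];print("guide top edge",((proj(s,P)-[270,105]+.5)*12-.5).round(0).tolist())
E
```

```text
39 [26.28088351 25.96558246] [25.9 25.8 25.9 25.9 26.  26.  25.7 26.1 26.2 26.1 26.  26.2 26.2 26.1
 26.3 26.2 26.2 26.1 25.9 26.2 26.2 26.2 26.2 26.3 26.2 26.2 26.3 26.5
 26.3 26.4 26.4 26.3 26.2 26.3 26.3 26.2 26.2 26.4 25.9]
0 [[213.0, 239.0], [306.0, 270.0]]
-0.003 [[212.0, 247.0], [305.0, 278.0]]
-0.005 [[211.0, 253.0], [304.0, 284.0]]
guide top edge [[210.0, 102.0], [403.0, 164.0]]
```

View pics/sEt.png

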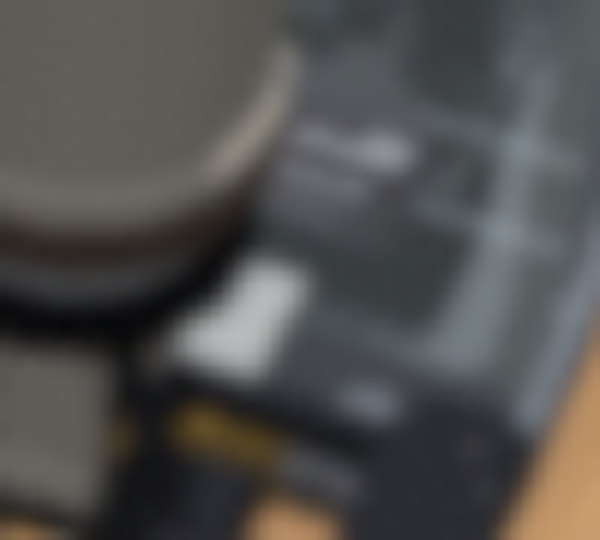

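```bash
python3 - <<'E'
from h import *
o=orient(99.3)
manip.servo_line(tcp_for(-.006,dz=-.0013),o,vel=.06);manip.sleep(.15)
F0=manip.current_force();T0=manip.current_wrist_torque();print(F0,T0)
np.save("F0.npy",np.r_[F0,T0])
for d in(0,.004,.008,.013,.018):
    manip.servo_line(tcp_for(d,dz=-.0013),o,vel=.04);manip.sleep(.05)
    F=manip.current_force()-F0;T=manip.current_wrist_torque()-T0
    p=manip.current_tool_pos()-tcp_for(d,dz=-.0013)
    print(d,"F along,lat,z",(F@N).round(2),(F@XL).round(2),F[2].round(2),"T",T.round(3),"err mm",(1000*np.array([p@N,p@XL,p[2]])).round(2),round(manip.current_clock(),2))
    if abs(F@N)>6: break
E
```

```text
[ 0.69909269  0.04515987 -0.47562464] [-0.14611256  0.02072683 -0.02140496]
0 F along,lat,z 0.28 -0.91 -0.6 T [-0.032  0.005  0.026] err mm [ 0.23 -0.01  0.01] 18.42
0.004 F along,lat,z -0.22 -0.75 -0.63 T [-0.005  0.034  0.055] err mm [ 0.22 -0.03 -0.02] 18.72
0.008 F along,lat,z 0.53 0.21 -0.26 T [-0.004 -0.026  0.07 ] err mm [ 0.21 -0.03 -0.  ] 19.02
0.013 F along,lat,z 0.57 -0.22 -0.86 T [-0.021  0.001  0.038] err mm [ 0.27 -0.    0.01] 19.34
0.018 F along,lat,z -1.27 -0.92 -0.85 T [-0.007  0.006  0.095] err mm [0.25 0.02 0.02] 19.67
```

```bash
python3 - <<'E'
from h import *
o=orient(99.3);f=np.load("F0.npy");F0=f[:3];T0=f[3:]
for d in(.023,.028,.034,.040,.046,.052):
    manip.servo_line(tcp_for(d,dz=-.0013),o,vel=.04);manip.sleep(.05)
    F=manip.current_force()-F0;T=manip.current_wrist_torque()-T0
    p=manip.current_tool_pos()-tcp_for(d,dz=-.0013)
    print(d,"F along,lat,z",(F@N).round(2),(F@XL).round(2),F[2].round(2),"T",T.round(3),"err mm",(1000*np.array([p@N,p@XL,p[2]])).round(2),round(manip.current_clock(),2))
    if abs(F@N)>6 or abs(F@XL)>8 or abs(F[2])>8: break
c,im=shot("wrist","vF");np.save("vF.npy",c,allow_pickle=True);shot("scene","sF")
E
```

```text
0.023 F along,lat,z 0.47 -1.05 -0.57 T [-0.026 -0.005  0.02 ] err mm [ 0.24 -0.01 -0.01] 19.99
0.028 F along,lat,z -0.19 -1.47 -0.55 T [0.051 0.059 0.077] err mm [0.23 0.01 0.02] 20.32
0.034 F along,lat,z -0.21 -1.03 -0.21 T [-0.01   0.     0.054] err mm [ 0.22 -0.01  0.  ] 20.67
0.04 F along,lat,z 0.68 -0.49 -0.05 T [ 0.007  0.009 -0.016] err mm [ 0.21 -0.01 -0.01] 21.02
0.046 F along,lat,z 0.63 -1.33 -0.58 T [ 0.028 -0.003  0.044] err mm [ 0.24 -0.02  0.  ] 21.37
0.052 F along,lat,z 0.31 -0.49 -0.28 T [-0.001 -0.003 -0.006] err mm [ 0.24 -0.05 -0.03] 21.72
```

View pics/vF.png

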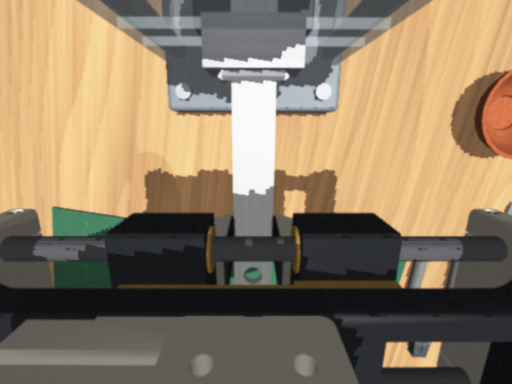

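The bar runs into the guide's flared mouth, centred (bar 232–276, guide 203–305, mouth at row ~78), with almost no side force. Next I'll check the mouth depth and push the stop.

```bash
python3 - <<'E'
from h import *
c=np.load("vF.npy",allow_pickle=True).item();im=cv2.imread("pics/vF.png")
P=plane(c,[(203,67.5),(305,67.5)],.115);print("guide edge s,l",((P-MOUTH)@N*1000).round(1),((P-MOUTH)@XL*1000).round(1))
L,Q=bar(c,im,0,rows=range(92,182,3));a=plane(c,L,.1038);b=plane(c,Q,.1038);m=(a+b)/2;s=(m-MOUTH)@N;l=(m-MOUTH)@XL
f=np.polyfit(s,l,1);print("dang",np.degrees(f[0]),"lat at mouth",f[1]*1000)
cv2.imwrite("pics/vFz.png",cv2.resize(im[40:120,190:320],None,fx=6,fy=6,interpolation=cv2.INTER_CUBIC))
o=orient(99.3);g=np.load("F0.npy");F0=g[:3];T0=g[3:]
for d in(.056,.059,.062,.065,.067):
    manip.servo_line(tcp_for(d,dz=-.0013),o,vel=.03);manip.sleep(.1)
    Fs=[];
    for _ in range(4): Fs.append(manip.current_force()-F0);manip.sleep(.02)
    F=np.mean(Fs,0)
    p=manip.current_tool_pos()-tcp_for(d,dz=-.0013)
    print(d,"F along,lat,z",(F@N).round(2),(F@XL).round(2),F[2].round(2),"err mm",(1000*np.array([p@N,p@XL,p[2]])).round(2),round(manip.current_clock(),2))
    if abs(F@N)>8: break
E
```

```text
guide edge s,l [-0.3 -0. ] [-24.9  25.4]
dang 10988.950822469606 lat at mouth 7090.413496875166
0.056 F along,lat,z -2.14 -0.86 -0.54 err mm [-0.57  0.02 -0.02] 22.27
0.059 F along,lat,z -3.88 -0.35 -0.16 err mm [-0.39 -0.01 -0.03] 22.68
0.062 F along,lat,z -5.02 -0.47 -0.42 err mm [-0.75 -0.03 -0.05] 23.1
0.065 F along,lat,z -6.18 -0.24 -0.14 err mm [-1.4  -0.06 -0.09] 23.52
0.067 F along,lat,z -6.8 -0.3 -0.56 err mm [-1.85 -0.08 -0.13] 23.93
```

View pics/vFz.png

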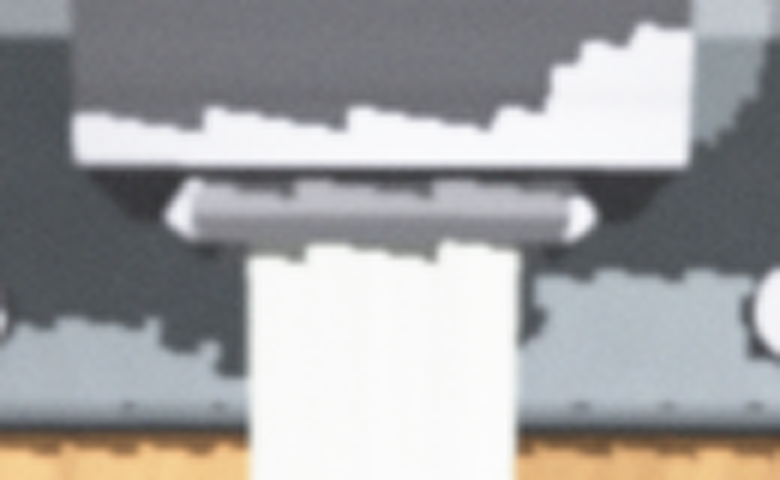

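```bash
python3 - <<'E'
from h import *
g=np.load("F0.npy");F0=g[:3]
manip.sleep(.4)
c,im=shot("wrist","vG");cs,i2=shot("scene","sG")
F=manip.current_force()-F0;print((F@N).round(2),(F@XL).round(2),F[2].round(2),manip.current_finger_gap(),manip.current_clock(),((manip.current_tool_pos()-tcp_for(0))@N*1000).round(2))
M=MOUTH-.004*N
gr=cv2.cvtColor(im,cv2.COLOR_BGR2GRAY);L=[];Q=[]
for v in range(110,180,4):
    u=np.where(gr[v,200:310]>225)[0]
    if len(u)>30: L.append((u[0]+199.5,v));Q.append((u[-1]+200.5,v))
a=plane(c,L,.1038);b=plane(c,Q,.1038);m=(a+b)/2;w=np.linalg.norm(a-b,axis=1)*1000
s=(m-M)@N;f=np.polyfit(s,(m-M)@XL,1);print(len(L),"dang",np.degrees(f[0]),"lat mm",f[1]*1000,w.round(1))
cv2.imwrite("pics/vGz.png",cv2.resize(im[40:220,150:360],None,fx=3.3,fy=3.3,interpolation=cv2.INTER_CUBIC))
cv2.imwrite("pics/sGz.png",cv2.resize(i2[60:180,220:360],None,fx=5,fy=5,interpolation=cv2.INTER_CUBIC))
E
```

```text
-6.56 -1.16 -0.14 0.02313750000038549 24.4333 65.14
18 dang -0.04039821530915109 lat mm 0.011037199221619422 [23.7 23.8 24.4 24.5 24.  24.1 24.2 24.3 24.4 24.5 24.6 24.7 24.8 24.9
 24.9 23.9 24.  24.1]
```

View pics/vGz.png

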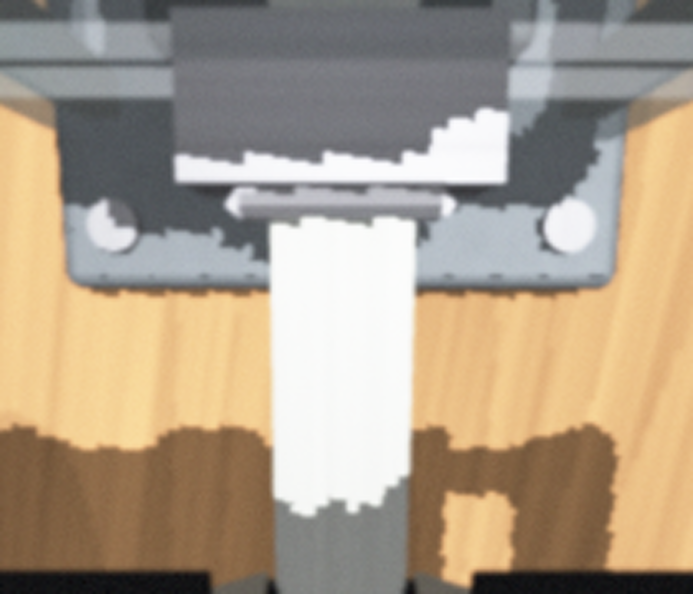

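View pics/sGz.png

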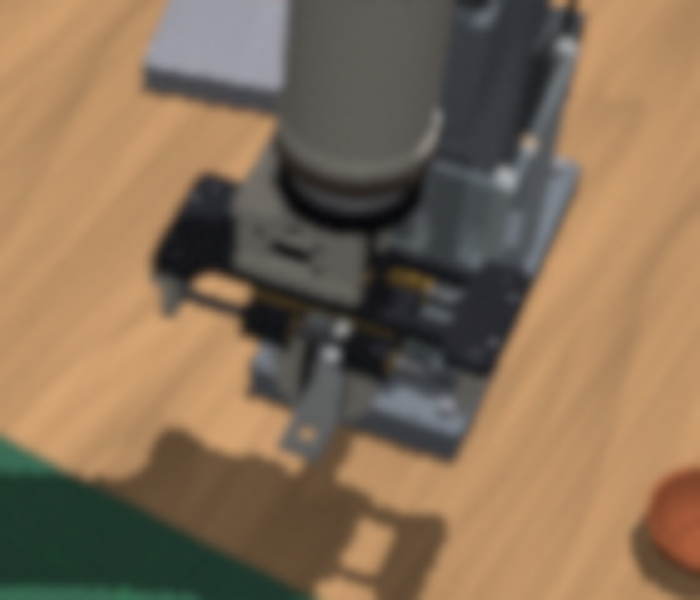

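The bar enters the funnel centred and straight. The steady push of about 6.6 N matches the stop being roughly 10 mm in, so I'm handing in.

```bash
python3 - <<'E'
from h import *
manip.hand_in();print(manip.current_clock(),manip.current_force(),manip.current_finger_gap())
E
```

```text
the job is handed in; nothing more can be done
the job is handed in; nothing more can be done
```

I gripped the long blank about 51 mm from its centre towards the hole, lifted it, and fed it plain end first through the slot onto the sprung stop. I handed in at about 24.4 s with the grip and push still on.

**Last checks that agreed**
- **Stop:** the push was steady at about 6.6 N. Force and travel both put the stop about 10–11 mm in. It has no direct reading, so this is inferred.
- **Straightness:** in the wrist picture the bar is within about 0.05° of the feed direction and about 0.01 mm off the slot's centre line.
- **Side forces:** sideways and vertical forces stayed within about 1.5 N of the free-air reading during the feed.
- **Grip:** the finger gap was 23 mm, with no sign of slipping.

**Checks that disagreed**
- **Depth:** contact with the stop came about 4 mm earlier than my mouth estimate predicted. I had measured the guide block's face; the flared lip stands about 4 mm in front of it, which accounts for the difference.
- **Level:** before insertion the bar's width in the wrist picture hinted at about 1° of tip droop. The scene picture showed the tip level, and I did not correct for it. I did not measure level directly once it was in the slot; the near-zero vertical force is the only sign.

I did not run a separate final check that the other items stayed put. Nothing in the pictures or force readings suggested contact with them.

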